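# Check the colour probe on the matching reference tile

## Robot

A 7-joint arm with a two-finger parallel gripper is mounted at the origin on a cart in front of the work surface, level with it; the furniture and walls round the work are solid. World frame = base frame: x ahead of the robot, y to its left, z up, the work surface at z = 0. Lengths are in m, angles in rad, forces in N, time in s.
With the tool pointing down it reaches from about 0.425 to 0.875 m from the base axis. Payload 4.7 kg.
Tool frame: the origin (TCP) lies midway between the tips of the shut fingers; the grasp point (between the pads) lies 19 mm behind it; z points along the fingers, y is the line along which they close (so a half turn about z gives the same grasp; the last joint's range is limited). The gripper opens to 87 mm and grips with 3 to 60 N. Pads are 19 mm wide; open, the fingers measure 117 mm over their backs; the gripper's body (75 mm by 190 mm) begins 51 mm behind the grasp point.
Start: joints at [-1.217, 0.321, -0.07, 1.45, 0.023, 1.371, -0.057], TCP at [0.217, 0.613, 0.195] pointing down, gripper open.
Joint ranges: [-2.86, 2.86], [-0.3, 2.09], [-1.38, 1.24], [0.06, 2.45], [-1.56, 4.7], [0.09, 2.05], [-2.69, 2.69]. Speed limits (rad/s): [2.57, 2.57, 3.14, 3.14, 3.14, 3.14, 3.14].

## Interface

Orientations are given as a rotation vector (axis times angle).
In Python, from bench import ctrl gives the robot as it stands. The module is installed in compiled form; this text tells all that it offers.
- The arm moves only by the shell command python3 -m handwheel 'ROWS' [FORCE]. ROWS is JSON, a list of rows, each a list of 7 numbers: the finger opening in m, from 0 to 0.087, then the shift along the tool's x, y, z in m, then the turn, a rotation vector about the tool's x, y, z in degrees. A call has 1 to 12 rows; each row shifts and turns the commanded pose from where the row before left it, along the tool's axes as they then stand; what a row does not reach is not made up. A row lasts 1/8 s, in which the tool goes at most 62.5 mm and 10.7 degrees, less where a joint would pass 70% of its speed; a pose out of reach is approached as far as the arm can. A call is refused whole if a number of a shift passes 0.0625 or a number of a turn 10.7, either way. A call with a gripper value outside its range is refused whole. The fingers move at their own pace and stop on an object; FORCE is the grip in N (left out, the last holds). Time passes only in rows, so rows that do not move let the fingers close. It gives the time, the measured TCP pose, the force, the opening and the grip force at its end, in the units of the state.
- ctrl.get_state(): the state, without advancing time (a new reading comes with each control period).
- ctrl.get_image(name): name is "scene" or "top" or "wrist"; returns (picture, depth): 480x640x3 uint8, blue, green, red; 480x640 float32, m along the optical axis (not along the pixel's ray), 0 where there is no reading.
- ctrl.camera_info(name): a dict with "intrinsics" (3x3 intrinsics, pixels), "R" (3x3) and "t" (3): a world point X has camera coordinates R X + t. Camera axes: x right, y down, z forward; pixel columns grow to the right and rows downward; lengths in m; the calibration is good to about 2 mm. A picture is of the moment at which its call begins: read the wrist's pose just before it. camera_info takes no time and is no camera call; for the wrist camera it gives the pose at the moment of the call.
- ctrl.close_job(): hands the job in; it is judged then, once.
The state is a dict: "time": time; "joint_positions": joint angles; "qd": joint speeds; "joint_torque": joint torques, N m; "position": TCP position; "tool_rot": TCP orientation; "ft_force": force on the tool from outside, world axes, zero at the start; "torque": the same for the moment, N m; "grip_width": opening from 0.0 (shut) to 1.0 (fully open); "grip_force": force on a finger pad.
Only numpy, scipy, OpenCV 4.12 (cv2) and the standard library are available. Lean on these libraries where they do the work, as an engineer would, in place of code of your own. Each camera call takes 0.05 s, during which the arm holds its last target. There are 200 camera calls.

## Task

Check the colour probe on the reference tile that matches the next sample: if the amber bottle stands on the green circle of the mat use the amber-brown tile, if the white bottle stands there use the white tile. Lift the probe out of its stand and set its brass nose inside the ring drawn on that tile, with the probe square to the sloping tile face, pressed lightly until the spring nose is about half in. Finish while still holding it pressed there; do not touch the other tile with the probe and leave the bottles and the other things undisturbed.

Things in the scene. Friction and masses are not known exactly. Their poses are not given: they have to be found in the camera images.
- probe: White pen probe, loose, upright nose down in its stand, 0.13 kg, 130 mm tall. Origin at the tip of the extended nose, z up along it. From the tip: brass spring nose 10 mm thick 0-14 mm, steel barrel 18 mm thick to 60 mm, black collar 36 mm wide to 66 mm, square handle 24 x 24 mm (faces square to its x, y) to 124 mm, blue cap to 130 mm. In the stand the tip is 10 mm above the bench.
- probe_nose (a joint): Travel of the probe's spring nose into the barrel, m: 0 fully out, 0.012 fully in. About 0.9 N starts it moving, then 0.6 N per mm (4.5 N at half travel). It reads also while the probe is held.
- probe_tip (a point): Centre of the flat 10 mm end face of the brass nose; it moves with the nose.
- stand: Fixed probe stand: black base 84 x 84 mm, aluminium top plate 66 x 66 x 12 mm, its top 70 mm above the bench, with a 22 mm bore for the barrel; the probe's collar rests on it. Lift the probe straight up at least 65 mm to free it. Origin at the centre of its underside on the bench.
- tile_amber: Amber-brown tile, 52 x 52 mm, on a fixed grey sloping desk (78 x 66 mm foot). Origin at the centre of the drawn ring (white, inner radius 12 mm) on its face, 40 mm above the bench; z is the face's outward normal, leaning 20 degrees (0.35 rad) from vertical towards the low edge, the desk's -x side.
- tile_white: White reference tile on the same kind of desk, same size and slope as the amber tile, black ring of inner radius 12 mm. Origin at the ring's centre on the face, z the face's outward normal. A cream bench photometer, up to 0.18 m high, stands between the tiles and the probe stand: carry the probe over it.
- sample_mat: Fixed black rubber mat 90 x 240 x 3 mm; two bottle places lie 60 mm either side of its centre along y. Origin at the centre of its underside.
- green_circle (a point): Centre of the filled green circle (76 mm across) on the mat's top: the place of the next sample. The other place has only a thin grey ring.
- amber_bottle: Brown bottle with black cap, 44 mm wide, 98 mm tall, loose; on one of the mat's two places. Origin at the centre of its underside.
- white_bottle: White bottle with green cap, 54 mm wide, 103 mm tall, loose; on the other place of the mat. Origin at the centre of its underside.
- marker_black: Black felt marker 136 x 14 x 15 mm lying on the bench, loose bystander. Origin at the centre of its underside.
- notepad: White notepad 110 x 75 x 11 mm, loose bystander. Origin at the centre of its underside.
Things that resemble listed ones, but are neither listed nor needed, are in the scene too. Leave any purple look-alike of the amber_bottle alone.

How it is judged:
On the way:
1. the probe is lifted out of its stand, in the fingers (z of probe_tip in the frame of stand above 0.075 m and contact force between the fingers and probe above 1 N), for 0.2 s.
At the end, for the whole second after the job is handed in: The robot still holds the probe at rest with its nose tip within 7.5 mm of the ring's centre on the tile that matches the bottle on the green circle, the probe square to the tile face within 8 degrees, the spring nose 3 to 9.5 mm in (of 12) and 1.5 to 10 N on the tile (((horizontal distance between amber_bottle and green_circle below 0.05 m and distance between probe_tip and tile_amber below 0.0075 m and angle between the z axis of probe and the z axis of tile_amber, either way round below 0.14 rad and contact force between probe and tile_amber between 1.5 and 10 N) or (horizontal distance between white_bottle and green_circle below 0.05 m and distance between probe_tip and tile_white below 0.0075 m and angle between the z axis of probe and the z axis of tile_white, either way round below 0.14 rad and contact force between probe and tile_white between 1.5 and 10 N)) and value of joint probe_nose between 0.003 and 0.0095 m and contact force between the fingers and probe above 2 N and contact force between probe and stand below 0.1 N and linear speed of probe below 0.02 m/s); the arm keeps its last pose, push and grip.
It fails at once if the probe touches the tile that does not match the bottle on the green circle ((horizontal distance between amber_bottle and green_circle below 0.05 m and contact force between probe and tile_white above 0.5 N) or (horizontal distance between white_bottle and green_circle below 0.05 m and contact force between probe and tile_amber above 0.5 N)).
It fails at once if the probe is pressed hard on a tile (over 18 N) (contact force between probe and tile_amber above 18 N or contact force between probe and tile_white above 18 N).
It fails at once if a bottle, the black marker or the notepad is moved by more than 20 mm or tipped (distance of any of amber_bottle, white_bottle, marker_black, notepad from where it was at the start of the episode above 0.02 m or angle between any of amber_bottle, white_bottle's own z axis and vertical above 0.3 rad).
It also fails if it takes over 38 s, if anything falls off the work surface, if the arm or the gripper's body presses on something with over 40 N, if the wrist force passes 120 N, or if a joint passes its speed limit or range.

## Working session

There is one attempt and no reset: what is moved stays moved. The work goes in short steps, Python scripts to look and compute and a shell command to move; the robot and the scene stay as the last step left them, time stands still between calls to the robot, and variables do not carry over. Pictures are saved under pics/ and viewed, at most 11 in all, crops included, and the job is handed in when it is done.

```bash
mkdir -p pics
cat > h.py <<'E'
import numpy as np, cv2
from bench import ctrl
from scipy.spatial.transform import Rotation as Ro
def grab(n):
    ci=ctrl.camera_info(n); im,d=ctrl.get_image(n); np.savez('%s.npz'%n,im=im,d=d,K=ci['intrinsics'],R=ci['R'],t=ci['t']); return im,d
def load(n): return np.load('%s.npz'%n)
def pts(f):
    K,R,t,d=f['K'],f['R'],f['t'],f['d']; v,u=np.mgrid[:480,:640]
    c=np.stack([(u-K[0,2])/K[0,0]*d,(v-K[1,2])/K[1,1]*d,d],-1)
    return (c-t)@R
def ray(f,u,v,z):
    K,R,t=f['K'],f['R'],f['t']; o=-R.T@t; r=R.T@np.linalg.inv(K)@[u,v,1]
    return o+r*(z-o[2])/r[2]
E
python3 - <<'E'
from h import *
for n in('scene','top'):
    im,d=grab(n); cv2.imwrite(f'pics/{n}0.png',im)
    f=load(n); print(n,-f['R'].T@f['t'],(d>0).mean())
s=ctrl.get_state(); print(s['time'],s['position'],s['tool_rot'],s['ft_force'])
E
```

```text
scene [-0.05396071 -0.7442399   0.98653779] 0.995869140625
top [0.32806495 0.07415563 1.71480117] 0.996083984375
0.1 [0.21647983 0.61231905 0.19437479] [-5.31048210e-01 -3.09617253e+00  2.66617429e-03] [-0.27374645  1.08637704  0.03914525]
```

View pics/top0.png

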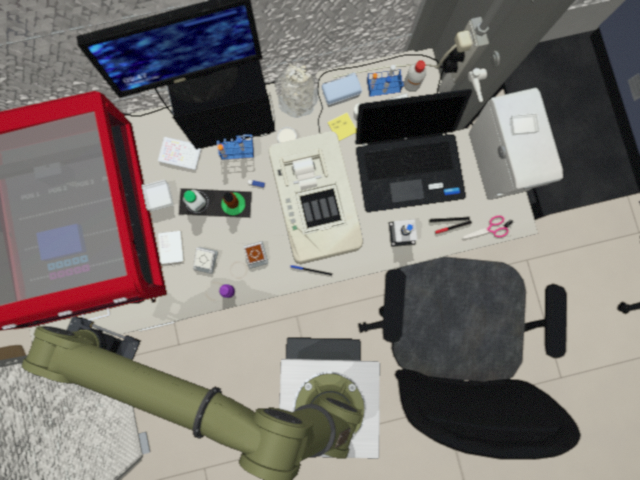

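View pics/scene0.png

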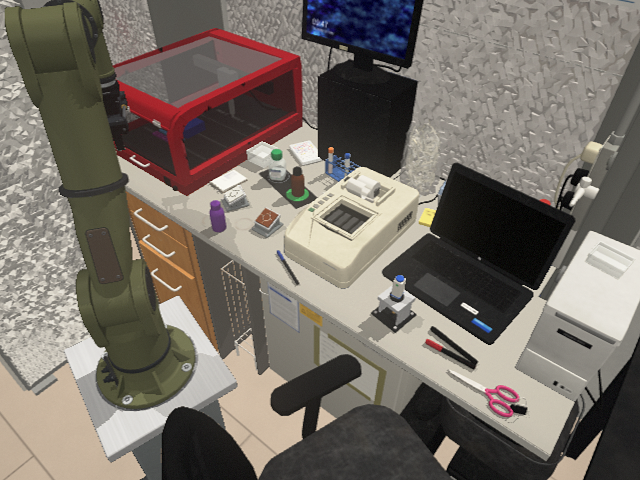

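The top view shows the brown bottle at (233,203) on the green circle and the white bottle with green cap at (194,202). The purple look-alike is at (227,291), and the amber tile is at (255,253), the white tile at (205,259). The probe in its stand is at (405,231), and the photometer lies between them at about (315,195). In the scene view the probe cap is at (399,282), the amber tile at (266,220) and the brown bottle at (297,185) on green.

Run:
```python
from h import *
T=load('top');S=load('scene')
def crop(f,u,v,r,k): return cv2.resize(f['im'][v-r:v+r,u-r:u+r],(k,k),interpolation=cv2.INTER_CUBIC)
a=np.hstack([crop(T,232,232,50,400),crop(S,265,195,50,400)])
b=np.hstack([crop(T,405,232,25,400),crop(S,397,300,33,400)])
cv2.imwrite('pics/crop1.png',cv2.resize(np.vstack([a,b]),(600,600)))
P=pts(T); Q=pts(S)
hsv=lambda f:cv2.cvtColor(f['im'],cv2.COLOR_BGR2HSV)
H=hsv(T);HS=hsv(S)
def blob(m,u,v,r):
    z=np.zeros(m.shape,bool); z[v-r:v+r,u-r:u+r]=1; return m&z
def show(n,m,X):
    ys,xs=np.nonzero(m); p=X[m]; print(n,m.sum(),'px',xs.mean().round(1),ys.mean().round(1),'med',np.median(p,0).round(4),'min',p.min(0).round(3),'max',p.max(0).round(3))
blue=lambda H:(H[...,0]>100)&(H[...,0]<125)&(H[...,1]>130)&(H[...,2]>60)
show('cap top',blob(blue(H),405,231,12),P); show('cap scene',blob(blue(HS),399,282,14),Q)
amb=lambda H:((H[...,0]<14))&(H[...,1]>110)
for n,Hh,X,u,v in(('top',H,P,255,253),('scene',HS,Q,266,220)):
    m=blob(amb(Hh),u,v,16); show('amber '+n,m,X)
    c=cv2.findContours(m.astype(np.uint8),0,1)[0]; c=max(c,key=cv2.contourArea); h=cv2.convexHull(c); print(cv2.minAreaRect(h))
    # plane fit over the tile hull
    k=np.zeros(m.shape,np.uint8); cv2.fillConvexPoly(k,h,1); k=cv2.erode(k,np.ones((3,3)))>0
    p=X[k]; c0=p.mean(0); nn=np.linalg.svd(p-c0)[2][2]; nn*=np.sign(nn[2]); print('plane',c0.round(4),nn.round(3),np.degrees(np.arccos(nn[2])).round(1),'yaw lowdir',np.degrees(np.arctan2(nn[1],nn[0])).round(1), 'rms',((p-c0)@nn).std().round(4))
    w=blob((Hh[...,1]<90)&(Hh[...,2]>120),u,v,16)&(k>0); show('ring',w,X)
# stand top plate: depth height 60..76 mm
m=blob((P[...,2]>.06)&(P[...,2]<.078),405,231,22); show('plate',m,P)
c=max(cv2.findContours(m.astype(np.uint8),0,1)[0],key=cv2.contourArea); print(cv2.minAreaRect(P[m][:,:2].astype(np.float32)))
m=blob((P[...,2]>.12),405,231,15); show('probe head',m,P)
ph=blob((P[...,2]>.05),315,195,75); show('photometer etc',ph,P)
g=blob((H[...,0]>45)&(H[...,0]<80)&(H[...,1]>120)&(H[...,2]>60),233,206,18); show('green',g,P)
```

```text
cap top 19 px 409.2 227.1 med [ 0.5681 -0.2267  0.1381] min [ 0.561 -0.233  0.133] max [ 0.575 -0.22   0.146]
cap scene 44 px 399.6 277.9 med [ 0.5673 -0.2277  0.1391] min [ 0.559 -0.236  0.015] max [ 0.661 -0.14   0.143]
amber top 180 px 254.4 253.0 med [0.4854 0.2538 0.0396] min [0.328 0.074 0.027] max [0.511 0.28  1.715]
((254.3396453857422, 253.18865966796875), (14.285496711730957, 14.285496711730957), 74.05460357666016)
plane [0.4838 0.2518 0.0504] [-0.22   0.972  0.084] 85.2 yaw lowdir 102.8 rms 0.0114
ring 6 px 253.0 254.5 med [0.477  0.2581 0.0351] min [0.473 0.248 0.03 ] max [0.492 0.266 0.046]
amber scene 184 px 266.2 217.7 med [0.4824 0.2519 0.0397] min [-0.054 -0.744  0.025] max [0.511 0.283 0.987]
((266.268310546875, 217.41464233398438), (13.743291854858398, 17.4914608001709), 38.65980529785156)
plane [0.4807 0.2462 0.046 ] [-0.095  0.708  0.7  ] 45.6 yaw lowdir 97.7 rms 0.0096
ring 18 px 266.8 217.7 med [0.4818 0.2492 0.0403] min [0.472 0.235 0.034] max [0.501 0.268 0.049]
plate 334 px 403.9 230.8 med [ 0.5617 -0.2193  0.0697] min [ 0.532 -0.262  0.06 ] max [ 0.602 -0.19   0.078]
((0.5679781436920166, -0.22568106651306152), (0.06699672341346741, 0.06713815033435822), 5.009605407714844)
probe head 68 px 408.2 227.6 med [ 0.5665 -0.2237  0.1359] min [ 0.328 -0.239  0.12 ] max [0.582 0.074 1.715]
photometer etc 10011 px 315.2 189.2 med [0.6797 0.0631 0.1132] min [ 0.328 -0.175  0.05 ] max [0.906 0.313 1.715]
green 273 px 234.2 205.4 med [0.6396 0.3237 0.003 ] min [ 0.614  0.297 -0.009] max [0.691 0.375 0.072]
```

View pics/crop1.png

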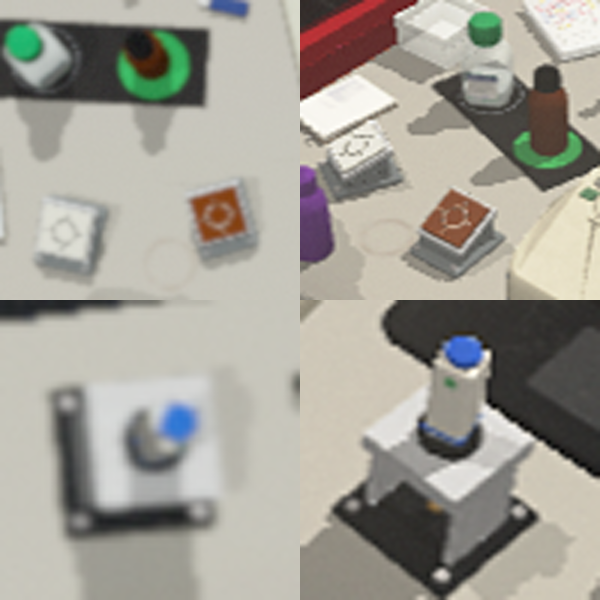

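The crop confirms that the brown bottle with the black cap stands on the filled green circle, and the white one stands on the thin ring. So the brown tile at top (255,253) is the target. The purple bottle is the look-alike, and the white tile is the one to avoid.

```bash
cat >> h.py <<'E'
def plan(goalp,goalR):
    s=ctrl.get_state(); R=Ro.from_rotvec(s['tool_rot']); p=np.array(s['position'])
    print('t',round(s['time'],2),'pos',p.round(4),'shift tool',(R.inv().apply(np.array(goalp)-p)*1000).round(1),'mm; turn tool deg',np.degrees((R.inv()*goalR).as_rotvec()).round(2),'F',np.round(s['ft_force'],2),'w',s['grip_width']*87,'gf',round(s['grip_force'],1))
E
python3 - <<'E'
from h import *
for n,(u,v),(wu,wv) in(('top',(254,253),(205,259)),('scene',(266,218),(234,197))):
    f=load(n);P=pts(f);H=cv2.cvtColor(f['im'],cv2.COLOR_BGR2HSV);d=f['d']
    z=np.zeros(d.shape,bool);z[v-14:v+14,u-14:u+14]=1
    m=z&(H[...,0]<14)&(H[...,1]>110)&(d>0)&(P[...,2]<.08)
    p=P[m]; A=np.c_[p[:,:2],np.ones(len(p))]
    for _ in range(5):
        c=np.linalg.lstsq(A,p[:,2],rcond=None)[0]; r=abs(A@c-p[:,2]); A,p=A[r<.005],p[r<.005]
    nn=np.array([-c[0],-c[1],1]);nn/=np.linalg.norm(nn)
    c0=p.mean(0); box=cv2.minAreaRect(p[:,:2].astype(np.float32))
    print(n,len(p),c0.round(4),nn.round(3),'tilt',np.degrees(np.arccos(nn[2])).round(1),'dir',np.degrees(np.arctan2(nn[1],nn[0])).round(1),box)
    # hull centre of colour mask in pixels, and ray to z=.04
    k=m.astype(np.uint8); hl=cv2.convexHull(cv2.findNonZero(k)); mm=cv2.moments(hl); uc,vc=mm['m10']/mm['m00'],mm['m01']/mm['m00']
    print('hull centre',uc,vc,ray(f,uc,vc,.04).round(4), cv2.approxPolyDP(hl,3,True).reshape(-1,2).tolist())
    q=P[wv,wu]; print('white tile',q.round(3))
T=load('top');P=pts(T);P[T['d']==0]=np.nan
hm=np.full((40,60),0.)
for x0 in np.arange(.30,.85,.05):
    print('%.2f'%x0,[int(1000*np.nanmax(np.r_[0,P[...,2][(P[...,0]>x0)&(P[...,0]<x0+.05)&(P[...,1]>y)&(P[...,1]<y+.05)&(P[...,2]<.6)]])) for y in np.arange(.45,-.35,-.05)])
E
```

```text
top 143 [0.4852 0.2534 0.0403] [-0.293 -0.078  0.953] tilt 17.7 dir -165.1 ((0.4848550260066986, 0.25337114930152893), (0.04514423385262489, 0.045885294675827026), 15.744169235229492)
hull centre 254.29059829059827 253.06324786324785 [0.4849 0.2533 0.04  ] [[262, 258], [250, 261], [246, 249], [259, 245]]
white tile [0.462 0.411 0.038]
scene 166 [0.4829 0.2518 0.0396] [-0.34  -0.089  0.936] tilt 20.6 dir -165.3 ((0.48413971066474915, 0.25385183095932007), (0.04772200062870979, 0.05239652469754219), 14.812409400939941)
hull centre 266.25240384615387 217.58573717948715 [0.4834 0.2522 0.04  ] [[277, 215], [268, 226], [256, 220], [265, 209]]
white tile [0.454 0.401 0.038]
0.30 [11, 9, 61, 83, 9, 8, 5, 0, 0, 0, 0, 0, 0, 0, 0, 0]
0.35 [11, 13, 101, 107, 10, 15, 13, 11, 12, 7, 4, 0, 0, 0, 0, 0]
0.40 [20, 42, 42, 13, 31, 11, 14, 22, 18, 16, 11, 9, 12, 5, 0, 0]
0.45 [20, 60, 54, 9, 51, 48, 11, 106, 100, 95, 92, 74, 10, 11, 11, 9]
0.50 [20, 14, 12, 9, 55, 57, 10, 121, 126, 106, 110, 111, 9, 75, 77, 73]
0.55 [9, 9, 9, 14, 10, 11, 124, 125, 125, 132, 127, 124, 10, 79, 146, 77]
0.60 [113, 112, 78, 108, 12, 11, 126, 129, 106, 108, 127, 126, 29, 26, 72, 71]
0.65 [113, 111, 106, 110, 15, 10, 138, 190, 186, 126, 132, 122, 33, 28, 30, 27]
0.70 [10, 14, 10, 10, 15, 114, 140, 162, 185, 145, 129, 23, 26, 28, 27, 29]
0.75 [23, 9, 13, 11, 9, 122, 140, 160, 161, 138, 128, 25, 29, 29, 29, 26]
0.80 [327, 326, 324, 107, 63, 123, 125, 126, 137, 128, 124, 27, 28, 29, 28, 33]
```

The tile centre is about (0.484, 0.253, 0.040) and its normal leans about 20° towards -165°, as described. The probe is at (0.568, -0.227). I'll rise first, then go over the photometer to the stand.

```bash
python3 -m handwheel '[[0.087,0,0,-0.055,0,0,0],[0.087,0,0,-0.055,0,0,0],[0.087,-0.043,-0.0336,0,0,0,0],[0.087,-0.043,-0.0336,0,0,0,0],[0.087,-0.043,-0.0336,0,0,0,0],[0.087,-0.043,-0.0336,0,0,0,0],[0.087,-0.043,-0.0336,0,0,0,0],[0.087,-0.043,-0.0336,0,0,0,0],[0.087,-0.043,-0.0336,0,0,0,0],[0.087,-0.043,-0.0336,0,0,0,0],[0.087,-0.043,-0.0336,0,0,0,0]]' 30
python3 -m handwheel '[[0.087,-0.028,-0.047,0,0,0,0],[0.087,-0.028,-0.047,0,0,0,0],[0.087,-0.028,-0.047,0,0,0,0],[0.087,-0.028,-0.047,0,0,0,0],[0.087,-0.028,-0.047,0,0,0,0],[0.087,-0.028,-0.047,0,0,0,0],[0.087,-0.028,-0.047,0,0,0,0],[0.087,-0.028,-0.047,0,0,0,0]]'
python3 -m handwheel '[[0.087,0,0,0,0,0,9.3],[0.087,0,0,0,0,0,9.3],[0.087,0,0,0,0,0,9.3],[0.087,0,0,0,0,0,9.3],[0.087,0,0,0,0,0,9.3],[0.087,0,0,0,0,0,9.3],[0.087,0,0,0,0,0,9.3],[0.087,0,0,0,0,0,0]]'
python3 - <<'E'
from h import *
im,d=grab('wrist'); cv2.imwrite('pics/w1.png',im)
y=np.radians(5); R=Ro.from_matrix(np.c_[[np.sin(-y)*0+np.cos(y+np.pi/2)*-1*-1,np.sin(y+np.pi/2),0],[np.cos(y),np.sin(y),0],[0,0,-1]])
plan([.568,-.227,.2],R)
E
```

```text
time: 1.48
position: [0.4813, 0.1971, 0.3051]
tool_rot: [-0.531, -3.096, -0.0]
ft_force: [-0.0, -0.8, 0.1]
grip_width: 1.003
grip_force: 0.0
time: 2.48
position: [0.5668, -0.2317, 0.3051]
tool_rot: [-0.53, -3.097, -0.001]
ft_force: [1.2, 0.3, -0.7]
grip_width: 1.0
grip_force: 0.0
time: 3.48
position: [0.5665, -0.2302, 0.3049]
tool_rot: [-2.111, -2.326, 0.001]
ft_force: [-0.5, 0.3, 0.6]
grip_width: 0.997
grip_force: 0.0
t 3.52 pos [ 0.5665 -0.2302  0.305 ] shift tool [  3.    1.9 105. ] mm; turn tool deg [-0.03 -0.01  0.61] F [-0.25  0.28  0.07] w 86.91611101853238 gf 0.0
```

View pics/w1.png

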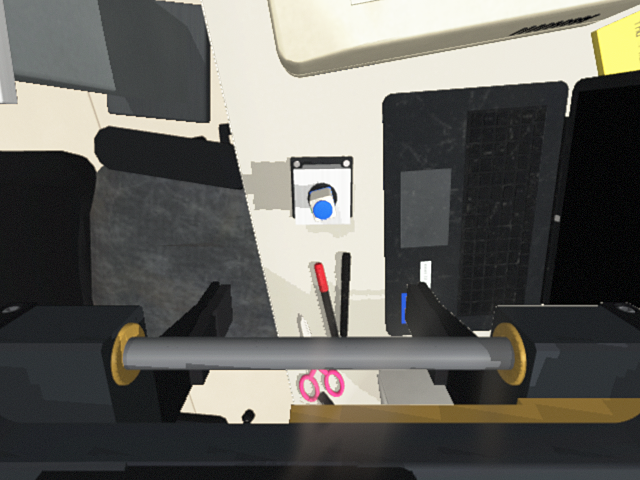

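The wrist view shows the stand plate at (323,195), the blue cap at (323,209) and the fingers at (215,320) and (425,320). The stand looks square to the tool. I'll check the handle's yaw and position.

Run:
```python
from h import *
f=load('wrist');P=pts(f);im=f['im'];H=cv2.cvtColor(im,cv2.COLOR_BGR2HSV)
cv2.imwrite('pics/w1c.png',cv2.resize(im[150:235,280:365],(595,595),interpolation=cv2.INTER_CUBIC))
z=np.zeros(im.shape[:2],bool);z[190:225,305:340]=1
m=z&(H[...,0]>100)&(H[...,0]<125)&(H[...,1]>130); v,u=np.nonzero(m)
(c,r)=cv2.minEnclosingCircle(np.c_[u,v].astype(np.float32)); print('cap',c,r,'depth',np.median(P[m],0),'ray',ray(f,*c,.140))
hm=z&(P[...,2]>.10)&(P[...,2]<.2); print('head',np.median(P[hm],0),cv2.minAreaRect(P[hm][:,:2].astype(np.float32)))
z[150:235,280:365]=1; pm=z&(P[...,2]>.062)&(P[...,2]<.075); print('plate',cv2.minAreaRect(P[pm][:,:2].astype(np.float32)))
```

```text
cap (319.0, 204.0) 15.811488151550293 depth [ 0.5699851  -0.22667653  0.14010994] ray [ 0.566414   -0.22170584  0.14      ]
head [ 0.57008235 -0.22329922  0.13516479] ((0.5703638195991516, -0.22735975682735443), (0.024987712502479553, 0.02449657768011093), 20.744659423828125)
plate ((0.570876955986023, -0.2273160219192505), (0.06603794544935226, 0.0664607584476471), 6.416862964630127)
```

View pics/w1c.png

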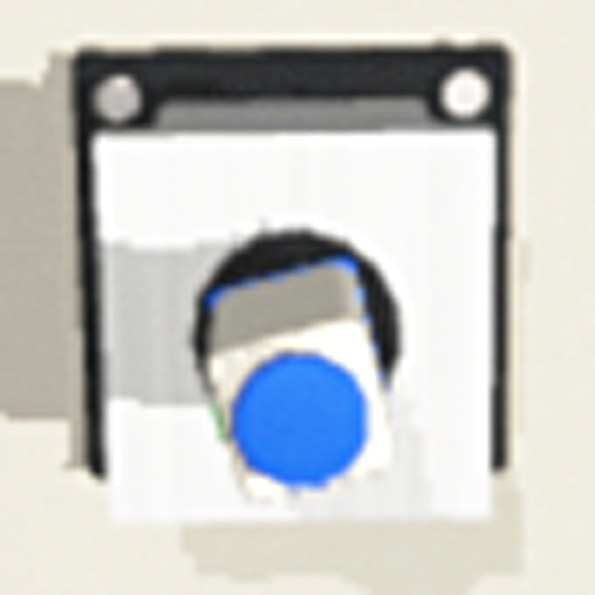

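The handle faces are turned about 15° relative to the tool (world yaw about 20.7°), with the axis at about (0.570, -0.227). I'll turn to match.

```bash
python3 -m handwheel '[[0.087,0,0,0,0,0,-7.5],[0.087,0,0,0,0,0,-7.5],[0.087,0,0,0,0,0,0]]'
python3 - <<'E'
from h import *
y=np.radians(20.6); R=Ro.from_matrix(np.c_[[-np.sin(y),np.cos(y),0],[np.cos(y),np.sin(y),0],[0,0,-1]])
plan([.570,-.2272,.089],R)
E
```

```text
time: 3.9
position: [0.5665, -0.2304, 0.3053]
tool_rot: [-1.791, -2.581, -0.0]
ft_force: [0.0, 0.4, -1.4]
grip_width: 1.001
grip_force: 0.0
t 3.9 pos [ 0.5665 -0.2304  0.3053] shift tool [  1.7   4.4 216.3] mm; turn tool deg [ 0.   -0.02 -0.13] F [ 0.    0.37 -1.38] w 87.04880360579587 gf 0.0
```

```bash
python3 -m handwheel '[[0.06,0.0017,0.0044,0.03,0,0,0],[0.06,0,0,0.05,0,0,0],[0.06,0,0,0.05,0,0,0],[0.06,0,0,0.04,0,0,0],[0.06,0,0,0.03,0,0,0],[0.06,0,0,0.016,0,0,0],[0.06,0,0,0,0,0,0],[0.06,0,0,0,0,0,0]]'
python3 - <<'E'
from h import *
y=np.radians(20.6); R=Ro.from_matrix(np.c_[[-np.sin(y),np.cos(y),0],[np.cos(y),np.sin(y),0],[0,0,-1]])
plan([.570,-.2272,.089],R)
im,d=grab('scene'); cv2.imwrite('pics/s2.png',cv2.resize(im[190:340,310:510],(800,600),interpolation=cv2.INTER_CUBIC))
E
```

```text
time: 4.9
position: [0.5711, -0.2278, 0.0908]
tool_rot: [1.791, 2.578, 0.001]
ft_force: [0.7, 1.0, -0.5]
grip_width: 0.687
grip_force: 0.0
t 4.9 pos [ 0.5711 -0.2278  0.0908] shift tool [ 1.  -0.8  1.8] mm; turn tool deg [ 0.11  0.08 -0.19] F [ 0.65  0.99 -0.45] w 59.78022454395239 gf 0.0
```

View pics/s2.png

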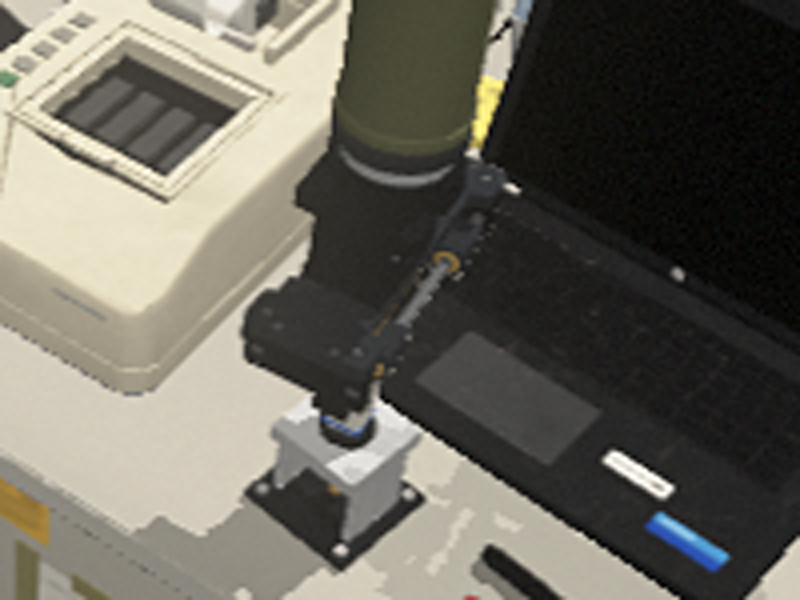

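In the crop, the near finger stands beside the handle at (345,400), just above the black collar at (345,425), so it's seated as planned. I'll close and check.

```bash
python3 -m handwheel '[[0.01,0.001,-0.0005,0.001,0,0,0],[0.01,0,0,0,0,0,0],[0.01,0,0,0,0,0,0],[0.01,0,0,0,0,0,0],[0.01,0,0,0,0,0,0],[0.01,0,0,0,0,0,0]]' 35
```

```text
time: 5.7
position: [0.5694, -0.2265, 0.0884]
tool_rot: [1.792, 2.58, 0.0]
ft_force: [0.1, -0.0, -0.5]
grip_width: 0.274
grip_force: 35.0
```

```bash
python3 -m handwheel '[[0.01,0,0,-0.02,0,0,0],[0.01,0,0,-0.03,0,0,0],[0.01,0,0,-0.04,0,0,0],[0.01,0,0,-0.05,0,0,0],[0.01,0,0,-0.05,0,0,0],[0.01,0,0,-0.04,0,0,0],[0.01,0,0,-0.02,0,0,0],[0.01,0,0,0,0,0,0]]'
python3 - <<'E'
from h import *
n=np.array([-np.sin(np.radians(20))*np.cos(np.radians(14.8)),-np.sin(np.radians(20))*np.sin(np.radians(14.8)),np.cos(np.radians(20))])
c=np.array([.4842,.2528,.040])
s=ctrl.get_state(); R0=Ro.from_rotvec(s['tool_rot']); z=R0.as_matrix()[:,2]
ax=np.cross(z,-n); R=Ro.from_rotvec(ax/np.linalg.norm(ax)*np.arccos(z@-n))*R0
print('over tile, upright:'); plan([*(c+n*.13)[:2],.338],R0)
print('standoff 60mm:'); plan(c+n*(.0784+.06),R)
f_im,d=grab('wrist'); cv2.imwrite('pics/w2.png',f_im)
E
```

```text
time: 6.7
position: [0.5697, -0.2274, 0.341]
tool_rot: [1.791, 2.576, 0.002]
ft_force: [-0.1, 0.1, -1.5]
grip_width: 0.275
grip_force: 35.0
over tile, upright:
t 6.7 pos [ 0.5697 -0.2274  0.341 ] shift tool [484.3  42.9   2. ] mm; turn tool deg [0. 0. 0.] F [-0.09  0.11 -1.51] w 23.931183569765285 gf 35.0
standoff 60mm:
t 6.7 pos [ 0.5697 -0.2274  0.341 ] shift tool [484.9  39.5 169.9] mm; turn tool deg [-19.72  -1.81   0.  ] F [-0.09  0.11 -1.51] w 23.931183569765285 gf 35.0
```

View pics/w2.png

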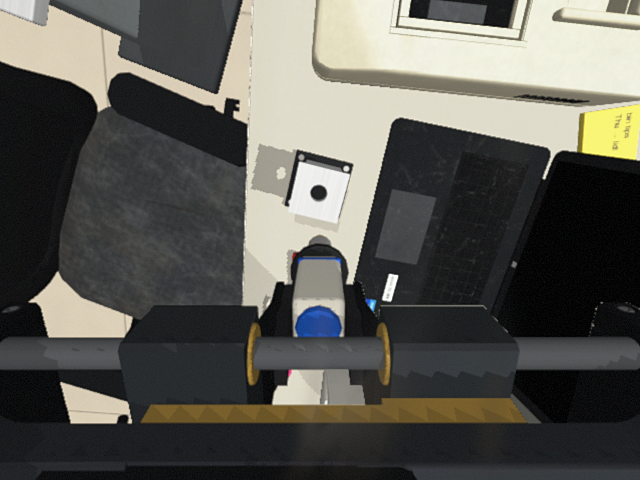

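The probe is held straight, its nose visible at (320,240), and the stand bore is empty at (318,192). I'll carry it over the photometer, then tilt.

```bash
python3 -m handwheel '[[0.01,0.03,0.003,0,0,0,0],[0.01,0.046,0.004,0,0,0,0],[0.01,0.05,0.0045,0,0,0,0],[0.01,0.05,0.0045,0,0,0,0],[0.01,0.05,0.0045,0,0,0,0],[0.01,0.05,0.0045,0,0,0,0],[0.01,0.05,0.0045,0,0,0,0],[0.01,0.05,0.0045,0,0,0,0],[0.01,0.05,0.0045,0,0,0,0],[0.01,0.04,0.003,0,0,0,0],[0.01,0.018,0.0015,0,0,0,0],[0.01,0,0,0,0,0,0]]'
python3 -m handwheel '[[0.01,0,0,0,-6.6,-0.6,0],[0.01,0,0,0,-6.6,-0.6,0],[0.01,0,0,0,-6.5,-0.6,0],[0.01,0,0,0,0,0,0],[0.01,0,0,0,0,0,0]]'
cat >> h.py <<'E'
def tile(c=(.4842,.2528,.040),az=14.8):
    a,b=np.radians([20,az]); n=np.array([-np.sin(a)*np.cos(b),-np.sin(a)*np.sin(b),np.cos(a)])
    s=ctrl.get_state(); R0=Ro.from_rotvec(s['tool_rot']); z=R0.as_matrix()[:,2]; ax=np.cross(z,-n)
    l=np.linalg.norm(ax); R=Ro.from_rotvec(ax/l*np.arcsin(l))*R0
    return np.array(c),n,R
E
python3 - <<'E'
from h import *
c,n,R=tile(); plan(c+n*(.0784+.05),R); print(ctrl.get_state()['joint_positions'])
im,d=grab('wrist'); cv2.imwrite('pics/w3.png',im)
E
```

```text
time: 8.25
position: [0.4403, 0.2421, 0.3375]
tool_rot: [1.79, 2.581, -0.003]
ft_force: [-0.4, -1.3, -1.7]
grip_width: 0.272
grip_force: 35.0
time: 8.88
position: [0.4421, 0.2395, 0.3397]
tool_rot: [1.681, 2.407, 0.343]
ft_force: [-0.1, -0.5, -0.8]
grip_width: 0.273
grip_force: 35.0
t 8.88 pos [0.4421 0.2395 0.3397] shift tool [  5.5 -51.9 171.3] mm; turn tool deg [-2.92 -0.74 -0.  ] F [-0.1  -0.51 -0.84] w 23.741126545199446 gf 35.0
[-0.7546593  -0.27413919  0.099354    1.80731502  0.13669851  1.33052284
 -0.31754707]
```

View pics/w3.png

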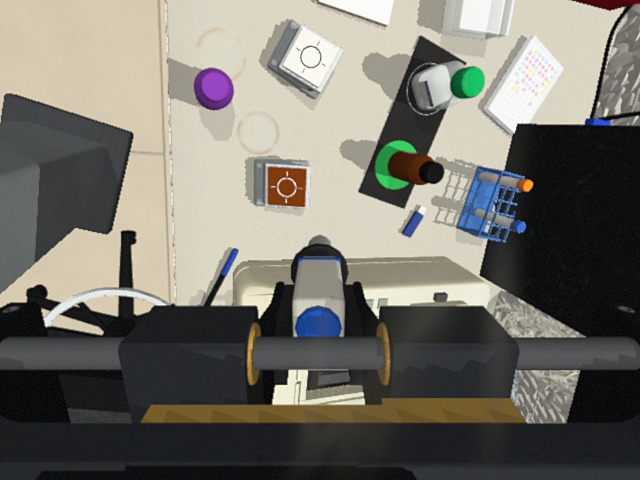

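The wrist view shows the amber tile's ring at (287,187), the green circle under the brown bottle at (395,165), the white tile at (311,57) and the nose tip at (320,240). The tilt came up about 3° short because joint 2 is near its limit, so I'll finish it lower down. First I'll measure the ring and nose in this view.

Run:
```python
from h import *
f=load('wrist');P=pts(f);im=f['im'];H=cv2.cvtColor(im,cv2.COLOR_BGR2HSV)
z=np.zeros(im.shape[:2],bool);z[150:220,255:320]=1
m=z&(H[...,0]<14)&(H[...,1]>110)
hl=cv2.convexHull(cv2.findNonZero(m.astype(np.uint8)));k=np.zeros(m.shape,np.uint8);cv2.fillConvexPoly(k,hl,1)
M=cv2.moments(hl);print('tile c',M['m10']/M['m00'],M['m01']/M['m00'],ray(f,M['m10']/M['m00'],M['m01']/M['m00'],.04).round(4))
r=(cv2.erode(k,np.ones((7,7)))>0)&(H[...,1]<140);v,u=np.nonzero(r);e=cv2.fitEllipse(cv2.convexHull(np.c_[u,v].astype(np.float32)));print('ring',e,ray(f,*e[0],.04).round(4),len(u))
p=P[(cv2.erode(k,np.ones((5,5)))>0)];A=np.c_[p[:,:2],np.ones(len(p))];c=np.linalg.lstsq(A,p[:,2],rcond=None)[0];n=np.r_[-c[:2],1];n/=np.linalg.norm(n);print('plane',p.mean(0).round(4),n.round(3),np.degrees(np.arccos(n[2])),np.degrees(np.arctan2(-n[1],-n[0])),'rms',(A@c-p[:,2]).std())
s=ctrl.get_state();R=Ro.from_rotvec(s['tool_rot']);t=np.array(s['position'])+R.apply([0,0,.0784]);q=f['K']@(f['R']@t+f['t']);print('expected tip px',q[:2]/q[2],'depth',q[2],'seen depth',f['d'][234:248:3,320],'tip',t)
```

```text
tile c 286.35938837920486 186.37100917431192 [0.4862 0.2538 0.04  ]
ring ((286.54449462890625, 186.52853393554688), (30.805774688720703, 31.377410888671875), 133.2272186279297) [0.4865 0.2537 0.04  ] 208
plane [0.4856 0.254  0.0423] [ 0.607 -0.344  0.717] 44.21816271167123 150.4658819569526 rms 0.028118332203938237
expected tip px [317.9690218  236.55197362] depth 0.2807036405335854 seen depth [0.2783525  0.25789192 0.2509404  0.21786389 0.21323122] tip [0.46380771 0.24700662 0.26455575]
```

```bash
python3 -m handwheel '[[0.01,0.001,-0.008,0.02,0,0,0],[0.01,0.001,-0.012,0.03,0,0,0],[0.01,0.001,-0.012,0.03,0,0,0],[0.01,0.001,-0.012,0.03,0,0,0],[0.01,0.001,-0.008,0.02,0,0,0],[0.01,0,0,0,-2.9,-0.75,0],[0.01,0,0,0,0,0,0],[0.01,0,0,0,0,0,0]]'
python3 - <<'E'
from h import *
c,n,R=tile((.4855,.2534,.04)); plan(c+n*(.0784+.02),R); print(ctrl.get_state()['joint_positions'])
im,d=grab('wrist')
f=load('wrist');H=cv2.cvtColor(im,cv2.COLOR_BGR2HSV)
m=(H[...,0]<14)&(H[...,1]>110);q=f['K']@(f['R']@c+f['t']);u0,v0=(q[:2]/q[2]).astype(int);print('exp ring px',u0,v0)
z=np.zeros(m.shape,bool);z[max(v0-70,0):v0+70,u0-70:u0+70]=1;m&=z
hl=cv2.convexHull(cv2.findNonZero(m.astype(np.uint8)));k=np.zeros(m.shape,np.uint8);cv2.fillConvexPoly(k,hl,1)
r=(cv2.erode(k,np.ones((9,9)))>0)&(H[...,1]<140);v,u=np.nonzero(r);e=cv2.fitEllipse(cv2.convexHull(np.c_[u,v].astype(np.float32)));print('ring',e,ray(f,*e[0],.04).round(4),len(u))
P=pts(f);kk=cv2.erode(k,np.ones((9,9)))>0;p=P[kk&m]
A=np.c_[p[:,:2],np.ones(len(p))];cc=np.linalg.lstsq(A,p[:,2],rcond=None)[0];nn=np.r_[-cc[:2],1];nn/=np.linalg.norm(nn);print('plane',p.mean(0).round(4),nn.round(3),np.degrees(np.arccos(nn[2])),np.degrees(np.arctan2(-nn[1],-nn[0])),'rms',(A@cc-p[:,2]).std())
cv2.imwrite('pics/w4.png',im)
E
```

```text
time: 9.93
position: [0.4294, 0.2408, 0.2005]
tool_rot: [1.651, 2.374, 0.391]
ft_force: [0.6, -0.2, -1.9]
grip_width: 0.269
grip_force: 35.0
t 9.93 pos [0.4294 0.2408 0.2005] shift tool [-2.2 -1.1 72.1] mm; turn tool deg [ 0.02 -0.13  0.  ] F [ 0.59 -0.25 -1.86] w 23.44647266568368 gf 35.0
[-0.72085028 -0.29808012  0.03717624  2.11300307  0.17773139  1.01214316
 -0.39845894]
exp ring px 316 213
ring ((317.3985900878906, 213.06277465820312), (36.78230285644531, 45.49196243286133), 133.9908447265625) [0.4859 0.2538 0.04  ] 307
plane [0.4847 0.2542 0.0423] [ 0.635 -0.307  0.709] 44.8108936887604 154.21767840644222 rms 0.021692376348625
```

View pics/w4.png

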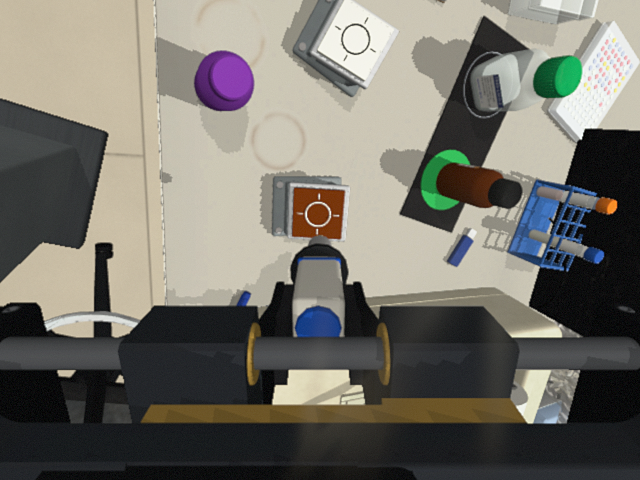

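The amber ring is centred at (317,213), right under the nose at (320,240), and measures (0.486, 0.254), in line with the earlier views. Joint 2 is close to its limit (-0.298 of -0.3), so I'll go down in small steps and watch it.

```bash
python3 -m handwheel '[[0.01,-0.001,-0.0005,0.008,0,0,0],[0.01,-0.001,-0.0005,0.008,0,0,0],[0.01,0,0,0.004,0,0,0],[0.01,0,0,0,0,0,0]]'
cat > st.py <<'E'
from h import *
c,n,R=tile((.4857,.2536,.04)); plan(c+n*(.0784-.006),R); s=ctrl.get_state(); print(np.round(s['joint_positions'],4),'axial F',(np.array(s['ft_force'])@n).round(2))
E
python3 st.py
```

```text
time: 10.48
position: [0.4352, 0.2395, 0.1803]
tool_rot: [1.651, 2.373, 0.389]
ft_force: [-0.2, -0.1, -1.5]
grip_width: 0.269
grip_force: 35.0
t 10.47 pos [0.4352 0.2395 0.1803] shift tool [ 0.5  1.4 77.4] mm; turn tool deg [-0.02 -0.05 -0.  ] F [-0.2  -0.1  -1.54] w 23.392993079597073 gf 35.0
[-0.7144 -0.2741  0.0424  2.136   0.1807  0.9651 -0.3961] axial F -1.37
```

```bash
python3 -m handwheel '[[0.01,0.0005,0.0007,0.012,0,0,0],[0.01,0,0.0007,0.016,0,0,0],[0.01,0,0,0.016,0,0,0],[0.01,0,0,0.01,0,0,0],[0.01,0,0,0.006,0,0,0],[0.01,0,0,0,0,0,0],[0.01,0,0,0,0,0,0]]'
python3 st.py
python3 - <<'E'
from h import *
im,d=grab('wrist'); grab('scene'); S=load('scene')['im']
cv2.imwrite('pics/w5.png',np.hstack([cv2.resize(im[120:330,220:430],(400,400)),cv2.resize(S[160:250,220:310],(400,400),interpolation=cv2.INTER_CUBIC)]))
E
```

```text
time: 11.35
position: [0.4565, 0.2463, 0.1256]
tool_rot: [1.65, 2.373, 0.392]
ft_force: [0.5, -0.2, -0.6]
grip_width: 0.271
grip_force: 35.0
t 11.35 pos [0.4565 0.2463 0.1256] shift tool [-0.4 -1.  18.4] mm; turn tool deg [ 0.09 -0.09  0.  ] F [ 0.46 -0.21 -0.58] w 23.562854419435777 gf 35.0
[-0.7081 -0.1751  0.0587  2.173   0.1905  0.8255 -0.4004] axial F -0.68
```

View pics/w5.png

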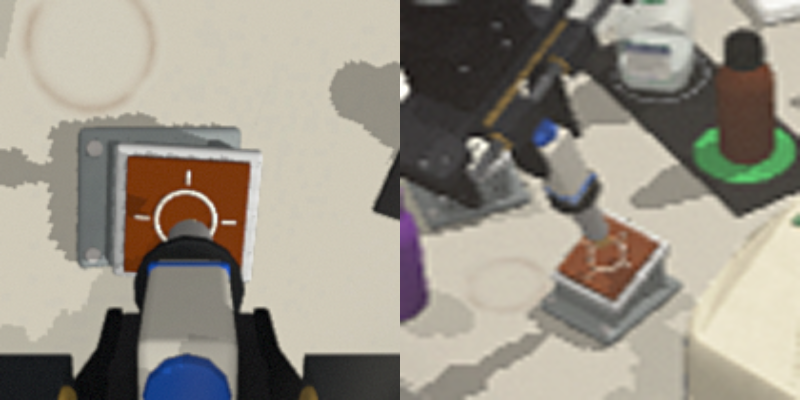

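The probe stands square just above the ring on the amber tile (left panel, ring at about (187,218), nose over its lower part; right panel, nose at (600,235) by the ring). I'll ease down to contact.

```bash
python3 -m handwheel '[[0.01,0,-0.0005,0.004,0,0,0],[0.01,0,0,0.004,0,0,0],[0.01,0,0,0.002,0,0,0],[0.01,0,0,0,0,0,0],[0.01,0,0,0,0,0,0]]'
python3 st.py
python3 -m handwheel '[[0.01,0,0,0.002,0,0,0],[0.01,0,0,0.001,0,0,0],[0.01,0,0,0,0,0,0],[0.01,0,0,0,0,0,0]]'
python3 st.py
```

```text
time: 12.08
position: [0.4591, 0.2469, 0.1156]
tool_rot: [1.651, 2.373, 0.391]
ft_force: [-0.2, 1.0, -0.5]
grip_width: 0.27
grip_force: 35.0
t 12.07 pos [0.4591 0.2469 0.1156] shift tool [-0.3 -0.1  8. ] mm; turn tool deg [ 0.05 -0.08  0.  ] F [-0.19  1.03 -0.51] w 23.500734263255946 gf 35.0
[-0.7069 -0.1574  0.061   2.1797  0.1924  0.8017 -0.4017] axial F -0.5
time: 12.58
position: [0.4602, 0.2472, 0.1129]
tool_rot: [1.65, 2.373, 0.391]
ft_force: [-1.0, -0.4, -0.2]
grip_width: 0.274
grip_force: 35.0
t 12.57 pos [0.4602 0.2472 0.1129] shift tool [-0.3 -0.3  5.1] mm; turn tool deg [ 0.07 -0.09  0.  ] F [-0.96 -0.38 -0.23] w 23.853639618236784 gf 35.0
[-0.7066 -0.1521  0.0618  2.1811  0.1929  0.7946 -0.402 ] axial F 0.13
```

```bash
python3 -m handwheel '[[0.01,0,0,0.001,0,0,0],[0.01,0,0,0.001,0,0,0],[0.01,0,0,0,0,0,0]]'
python3 st.py
python3 -m handwheel '[[0.01,0,0,0,0,0,0]]' | grep ft
python3 -m handwheel '[[0.01,0,0,0.001,0,0,0],[0.01,0,0,0.001,0,0,0],[0.01,0,0,0,0,0,0]]'
python3 st.py
for i in 1 2 3; do python3 -m handwheel '[[0.01,0,0,0,0,0,0]]' | grep ft; done
```

```text
time: 12.95
position: [0.4609, 0.2474, 0.111]
tool_rot: [1.65, 2.373, 0.391]
ft_force: [-0.5, -0.7, 0.7]
grip_width: 0.275
grip_force: 35.0
t 12.95 pos [0.4609 0.2474 0.111 ] shift tool [-0.3 -0.2  3. ] mm; turn tool deg [ 0.07 -0.09  0.  ] F [-0.55 -0.7   0.72] w 23.96224694913051 gf 35.0
[-0.7063 -0.1483  0.0623  2.1821  0.1932  0.7898 -0.4021] axial F 0.92
ft_force: [0.4, -0.2, 1.1]
time: 13.45
position: [0.4616, 0.2475, 0.1091]
tool_rot: [1.65, 2.373, 0.391]
ft_force: [-1.2, -0.4, 2.2]
grip_width: 0.274
grip_force: 35.0
t 13.45 pos [0.4616 0.2475 0.1091] shift tool [-0.3 -0.3  1.1] mm; turn tool deg [ 0.07 -0.09  0.  ] F [-1.24 -0.45  2.22] w 23.87265033157059 gf 35.0
[-0.706  -0.1446  0.0628  2.183   0.1936  0.7851 -0.4023] axial F 2.54
ft_force: [-0.8, -0.2, 2.5]
ft_force: [-0.3, -0.2, 2.8]
ft_force: [-0.9, -0.9, 2.5]
```

The force is about 2.6 N axial plus about 1.2 N of probe weight. That gives about 3.9 N and about 5 mm of travel, which matches the geometry (4.9 mm). One more millimetre, then a last look.

```bash
python3 -m handwheel '[[0.01,0,0,0.001,0,0,0],[0.01,0,0,0,0,0,0],[0.01,0,0,0,0,0,0],[0.01,0,0,0,0,0,0]]' | grep -E 'time|ft'
for i in 1 2 3; do python3 -m handwheel '[[0.01,0,0,0,0,0,0]]' | grep ft; done
python3 st.py
python3 - <<'E'
from h import *
im,d=grab('wrist'); grab('scene'); S=load('scene')['im']
cv2.imwrite('pics/w6.png',np.hstack([cv2.resize(im[150:290,250:390],(400,400),interpolation=cv2.INTER_CUBIC),cv2.resize(S[185:245,235:295],(400,400),interpolation=cv2.INTER_CUBIC)]))
E
```

```text
time: 14.32
ft_force: [-1.4, -0.4, 3.9]
ft_force: [-2.0, -0.1, 2.6]
ft_force: [-0.9, 0.8, 2.5]
ft_force: [-0.7, 0.5, 3.3]
t 14.7 pos [0.4618 0.2476 0.1081] shift tool [-0.3 -0.2  0. ] mm; turn tool deg [ 0.06 -0.08 -0.  ] F [-0.66  0.49  3.31] w 23.761475300614794 gf 35.0
[-0.7059 -0.1427  0.0631  2.1836  0.1938  0.7828 -0.4024] axial F 3.28
```

View pics/w6.png

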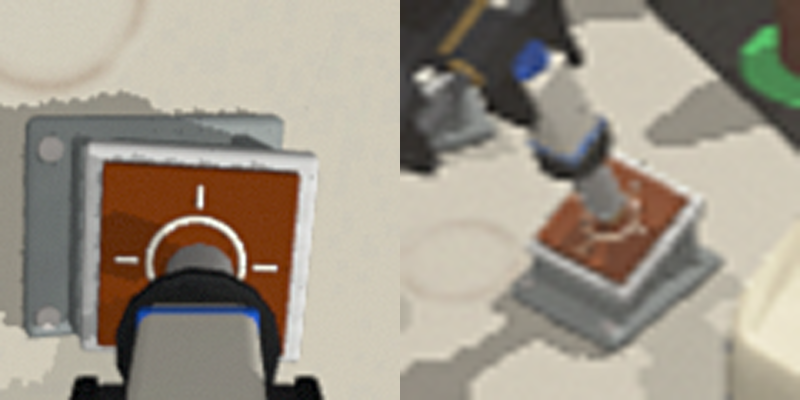

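The last picture shows the nose standing inside the ring. In the left panel the barrel is at x≈202 and the ring centre at x≈197, about 1 mm off. In the right panel the nose meets the tile at the ring centre, about (612,215). The spring force is about 4.4 N, so I'm handing in.

```bash
python3 -c "
from bench import ctrl
print(ctrl.close_job())"
```

```text
the job is handed in; nothing more can be done
None
```

The job is handed in with the probe held square on the amber-brown tile, its nose in the ring and pressed about half in (about 4.4 N); the amber bottle was on the green circle, and the interface returned no verdict.

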